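# Take the pot off the tripod and set it on the ceramic board

## Task

On this goldsmith's bench, take the empty steel pot off the tripod stand by its arched handle, lifting it clear and keeping it upright, and set it down gently in the middle of the white ceramic soldering board that lies flat on the bench. Let go and leave it standing there; do not disturb the smaller pot.

Things in the scene. Friction and masses are not known exactly. Their poses are not given: they have to be found in the camera images.
- pot: The larger open steel pot, empty, standing on the tripod stand: 84 mm across, rim 65 mm above its underside, about 0.35 kg, loose. A rigid arched handle spans it: two thin dark uprights at y = +-44 mm rise to a straight level wooden grip along the pot's y axis, 60 mm long, 16 mm wide (x) and 14 mm high, its centre 115 mm above the origin and right over the pot's axis; between rim and grip there is 43 mm of free space. Origin: centre of the underside; z up, y along the grip.
- stand: Dark steel tripod stand, fixed to the bench: a flat level ring, 100 mm across with a 68 mm hole, its top 60 mm above the bench, on three splayed legs (61 mm from the axis at the feet). The pot rests on the ring, within some 3 mm of its centre, nothing holding it. Origin: on the bench under the ring's centre; z up.
- board: White ceramic soldering board lying flat on the bench, fixed: 160 mm (its x) by 130 mm (its y), 12 mm thick, empty. Origin: centre of its underside on the bench; z up.
- small_pot: The smaller pot of the same make, standing on the bench, to be left alone: 68 mm across, rim at 45 mm, an arched handle with a wooden grip along its y axis whose top is 95 mm above the bench; 0.25 kg, loose. It may stand between the stand and the board. Origin: centre of the underside; z up.
Mind the look-alikes: they are no part of the job. What is shaped like the pot but blue is not meant. What is shaped like the board but orange or yellow is not meant.

How it is judged:
By the outcome, as a careful person would: the job done as asked, in the order asked, and still so for the second after the job is handed in, with the robot touching nothing.
It also fails if it takes over 40 s, if anything falls off the work surface, if the arm or the gripper's body presses on something with over 40 N, if the wrist force passes 120 N, or if a joint passes its speed limit or range.

## Robot

A 6-joint arm with a two-finger parallel gripper is mounted at the origin on the work surface. World frame = base frame: x ahead of the robot, y to its left, z up, the work surface at z = 0. Lengths are in mm, angles in rad, forces in N, time in s.
With the tool pointing down it reaches from about 425 to 950 mm from the base axis. Payload 14.7 kg.
Tool frame: the origin (TCP) lies between the finger pads; the fingertips stand 25 mm ahead of it and the grasp point (between the pads) lies 6 mm ahead of it (robot.tip_reach is the distance from the TCP to the fingertips, in mm); z points along the fingers, y is the direction in which the jaws open and shut (so a half turn about z gives the same grasp; the last joint's range is limited). The gripper opens to 85 mm and grips with 20 to 120 N. Pads are 22 mm wide; open, the fingers measure 114 mm over their backs; the gripper's body (76 mm by 85 mm) begins 54 mm behind the grasp point. The pads swing forward as they close: fully open they stand 13 mm farther back than shut.
Start: joints at [-1.163, 0.48, 1.596, -0, 1.065, -0.047], TCP at [285.548, -583.913, 256.297] pointing down, gripper open.
Joint ranges: [-2.75, 2.75], [-0.82, 2.05], [0.23, 2.67], [-1.56, 4.7], [0.09, 2.69], [-2.92, 2.92]. Speed limits (rad/s): [1.89, 1.89, 2.39, 3.01, 3.01, 3.01].

## Interface

Orientations are given as a rotation vector (axis times angle).
In Python, from rig import robot gives the robot as it stands.
- The arm moves only by the shell command python3 -m pendant 'ROWS' [FORCE]. ROWS is JSON, a list of rows, each a list of 7 numbers: the turn, a rotation vector about the tool's x, y, z in rad, then the shift along the tool's x, y, z in m, then the closure, from 0 (fully open) to 1 (shut). A call has 1 to 20 rows; each row is the pose to reach, as a shift and turn from the pose commanded when the call began, along the tool's axes at that moment; what a row does not reach only later rows make up. A row lasts 1/12 s, in which the tool goes at most 41.7 mm and 7.16 degrees, less where a joint would pass 70% of its speed; a pose out of reach is approached as far as the arm can. A call with a gripper value outside its range is refused whole. The fingers move at their own pace and stop on an object; FORCE is the grip in N (left out, the last holds). Time passes only in rows, so rows that repeat a pose let the fingers close. It gives the time, the measured TCP pose, the force and the opening at its end, in the units of the state.
- robot.state(): the state, without advancing time (a new reading comes with each control period).
- robot.snapshot(name): name is "side" or "top" or "wrist"; returns a dict with "image" (480x640x3 uint8, red, green, blue), "z_map" (480x640 float32, mm along the optical axis (not along the pixel's ray), 0 where there is no reading), "intrinsics" (3x3 intrinsics, pixels), "pose" (4x4, takes a point from camera to world coordinates); the wrist camera has in their place "mount" (4x4, takes a point from camera to tool coordinates, whose origin is the TCP and whose axes are the flange's). Camera axes: x right, y up, looking along -z (the intrinsics and any distortion apply to the point x, -y, -z); pixel columns grow to the right and rows downward; lengths in mm; the calibration is good to about 2 mm. A picture is of the moment at which its call begins: read the wrist's pose just before it.
- robot.close_job(): hands the job in, once; it reports no verdict.
The state is a dict: "time_s": time; "joints": joint angles; "qd": joint speeds; "tau": joint torques, N m; "ee_pos": TCP position; "tcp_rot": TCP orientation; "force": force on the tool from outside, world axes, zero at the start; "wrist_torque": the same for the moment, N m; "finger_gap": finger opening in mm.
Only numpy, scipy, OpenCV 4.12 (cv2) and the standard library are available. Lean on these libraries where they do the work, as an engineer would, in place of code of your own. Each camera call takes 0.05 s, during which the arm holds its last target. There are 200 camera calls.

## Working session

There is one attempt and no reset: what is moved stays moved. The work goes in short steps, Python scripts to look and compute and a shell command to move; the robot and the scene stay as the last step left them, time stands still between calls to the robot, and variables do not carry over. Pictures are saved under pics/ and viewed, about 8 in all and at most 12, crops included, and the job is handed in when it is done.

```bash
mkdir -p pics
cat > h.py <<'E'
from rig import robot
import numpy as np, cv2
from scipy.spatial.transform import Rotation as R
def snap(n):
    s=robot.state(); d=robot.snapshot(n)
    if 'pose' in d: T=np.array(d['pose'])
    else:
        W=np.eye(4);W[:3,:3]=R.from_rotvec(s['tcp_rot']).as_matrix();W[:3,3]=s['ee_pos'];T=W@np.array(d['mount'])
    return d,T
def pts(d,T):
    K=np.array(d['intrinsics']);z=np.array(d['z_map']);v,u=np.mgrid[:480,:640]
    P=np.stack([(u-K[0,2])/K[0,0]*z,-(v-K[1,2])/K[1,1]*z,-z],-1)
    return P@T[:3,:3].T+T[:3,3]
def save(n,im): cv2.imwrite('pics/'+n,np.ascontiguousarray(im[...,::-1]))
E
python3 - <<'E'
from h import *
print(robot.state())
for n in ['top','side']:
    d,T=snap(n); save(n+'.png',d['image']); np.savez(n+'.npz',im=d['image'],P=pts(d,T),z=d['z_map'],T=T,K=d['intrinsics'],dist=d.get('distortion',0)); print(d.keys(),T.round(2).tolist(),d['intrinsics'])
E
```

```text
{'time_s': 0.0, 'joints': array([-1.16260136e+00,  4.80823310e-01,  1.59684494e+00,  1.83259580e-05,
        1.06511657e+00, -4.66304082e-02]), 'qd': array([ 1.10460448e-03, -4.15886069e-04,  5.02863246e-04, -9.33366435e-04,
        1.46671190e-05, -1.04879293e-03]), 'tau': array([-4.34439979e-03, -9.50667787e+01, -4.30187094e+01, -5.34387364e-04,
        1.21546467e-02,  3.92486231e-05]), 'ee_pos': array([ 285.40702593, -583.57526527,  255.68869702]), 'tcp_rot': array([-3.05956380e+00, -7.08017232e-01,  3.11819538e-04]), 'force': array([ 0.60991602, -0.55993799, -0.17693403]), 'wrist_torque': array([0.04421433, 0.00854606, 0.01504667]), 'finger_gap': 85.26814799539198}
dict_keys(['image', 'z_map', 'intrinsics', 'pose']) [[-0.01, 0.99, -0.13, 253.29], [-1.0, -0.01, -0.0, 103.84], [-0.0, 0.13, 0.99, 1381.15], [0.0, 0.0, 0.0, 1.0]] [[596.27711182   0.         321.56724675]
 [  0.         596.27711182 235.92838925]
 [  0.           0.           1.        ]]
dict_keys(['image', 'z_map', 'intrinsics', 'pose']) [[-0.8, 0.38, -0.46, -233.1], [-0.6, -0.5, 0.63, 1002.63], [0.01, 0.78, 0.62, 930.51], [0.0, 0.0, 0.0, 1.0]] [[536.72820136   0.         318.74519002]
 [  0.         536.72820136 242.14810908]
 [  0.           0.           1.        ]]
```

View pics/top.png

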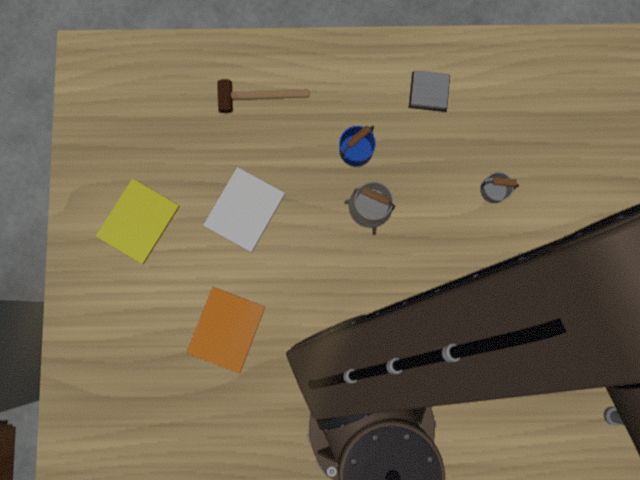

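View pics/side.png

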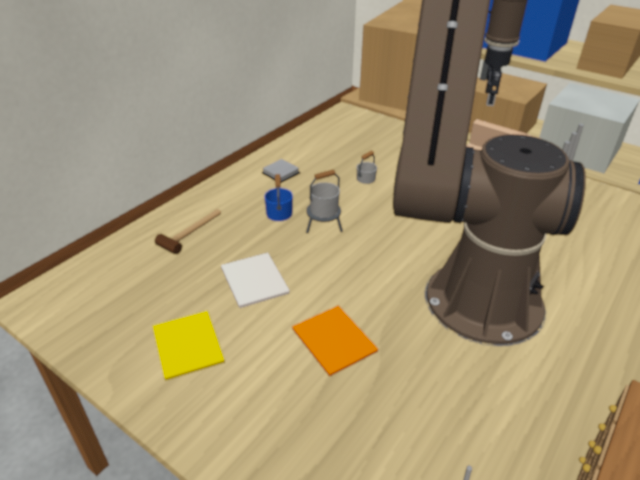

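The top view shows:
- steel pot on the tripod at (372,203)
- blue look-alike at (357,146)
- small pot on the bench at (497,187)
- white board at (245,209)
- yellow board at (138,221) and orange board at (227,330)

The side view agrees: pot on tripod at (324,200), white board at (254,279). The steel pot on legs and the white board fit the description. Next I measure both and confirm them in a crop.

```bash
cat > m.py <<'E'
from h import *
def ray(T,K,uv,h):
    uv=np.atleast_2d(uv).astype(float);d=np.c_[(uv[:,0]-K[0,2])/K[0,0],-(uv[:,1]-K[1,2])/K[1,1],-np.ones(len(uv))]@T[:3,:3].T
    return T[:3,3]+d*((h-T[2,3])/d[:,2])[:,None]
E
python3 - <<'E'
from m import *
f=np.load('top.npz');im=f['im'];T=f['T'];K=f['K'];P=f['P']
hsv=cv2.cvtColor(im,cv2.COLOR_RGB2HSV)
def big(m,box):
    mm=np.zeros_like(m);x0,y0,x1,y1=box;mm[y0:y1,x0:x1]=m[y0:y1,x0:x1]
    return max(cv2.findContours(mm,0,1)[0],key=cv2.contourArea)
w=((hsv[...,1]<40)&(hsv[...,2]>170)).astype('u1')*255
c=big(w,(195,160,295,260));r=cv2.boxPoints(cv2.minAreaRect(c));Q=ray(T,K,r,12)
print('board',r.round(1).tolist(),Q.round(1).tolist(),Q.mean(0),np.linalg.norm(np.diff(Q,axis=0),axis=1))
b=((hsv[...,0]<14)&(hsv[...,1]>120)&(hsv[...,2]>60)).astype('u1')*255
for nm,box,h in [('pot',(340,170,405,240),182),('small',(475,165,525,210),95),('blue',(330,118,385,170),120)]:
    c=big(b,box);mr=cv2.minAreaRect(c);r=cv2.boxPoints(mr);Q=ray(T,K,r,h);e=np.diff(Q,axis=0);e=e[np.argmax(np.linalg.norm(e,axis=1))]
    m=np.zeros(b.shape,'u1');cv2.drawContours(m,[c],-1,1,-1)
    print(nm,mr,Q.mean(0).round(1),'len',np.linalg.norm(e),'ang',np.degrees(np.arctan2(e[1],e[0])),'depthmed',np.median(P[m>0],axis=0))
save('crop.png',np.hstack([cv2.resize(im[110:250,190:340],None,fx=2.6,fy=2.6),cv2.resize(im[110:250,325:475],None,fx=2.6,fy=2.6)]))
from rig import robot
s=robot.state();print(R.from_rotvec(s['tcp_rot']).as_matrix().round(4).tolist())
E
```

```text
board [[250.0, 249.0], [250.0, 249.0], [250.0, 249.0], [250.0, 249.0]] [[403.5, 270.6, 12.0], [403.5, 270.6, 12.0], [403.5, 270.6, 12.0], [403.5, 270.6, 12.0]] [403.50323194 270.62097953  12.        ] [0. 0. 0.]
pot ((385.0, 199.0), (4.0, 8.0), 90.0) [484.5 -25.7 182. ] len 16.356370368974634 ang -90.67343601223975 depthmed [483.0723915  -25.14548491 183.06777748]
small ((503.95391845703125, 181.36923217773438), (22.078182220458984, 5.953667163848877), 7.125016689300537) [ 537.6 -297.7   95. ] len 48.34611157496752 ang -97.99454910334012 depthmed [ 536.94919644 -294.11549284   95.93349096]
blue ((358.5000305175781, 136.00003051757812), (6.363961219787598, 26.16295051574707), 45.0) [636.8  21.9 120. ] len 58.175950372859035 ang -44.99499810346336 depthmed [638.55099371  20.71303984 123.41121885]
[[0.8983, 0.4393, -0.0004], [0.4393, -0.8983, 0.001], [0.0, -0.0011, -1.0]]
```

View pics/crop.png

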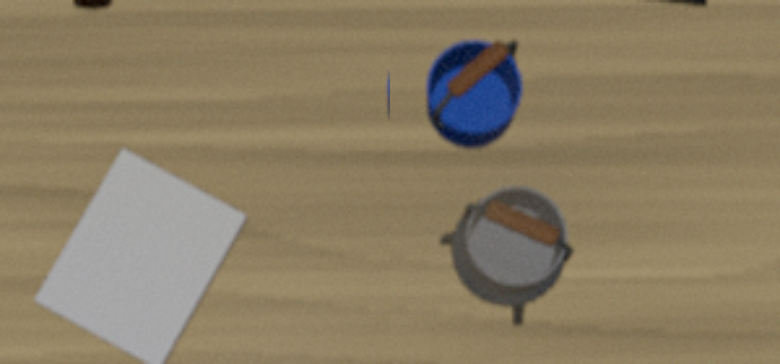

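The crop confirms the pot: the grey one on three legs, with its grip around (376,196) in the full frame. The plain white board is at (245,209). My colour masks were too tight, so I'm loosening them.

Run:
```python
from m import *
f=np.load('top.npz');im=f['im'];T=f['T'];K=f['K'];P=f['P']
hsv=cv2.cvtColor(im,cv2.COLOR_RGB2HSV)
print(hsv[209,245],hsv[197,376],hsv[203,372],hsv[205,310])
def big(m,box):
    mm=np.zeros(m.shape,'u1');x0,y0,x1,y1=box;mm[y0:y1,x0:x1]=m[y0:y1,x0:x1]
    return max(cv2.findContours(mm,0,1)[0],key=cv2.contourArea)
c=big((hsv[...,1]<40)&(hsv[...,2]>120),(195,160,295,260));r=cv2.boxPoints(cv2.minAreaRect(c));Q=ray(T,K,r,12)
e=np.diff(Q,axis=0);print('board',r.round(1).tolist(),Q.mean(0),np.linalg.norm(e,axis=1),np.degrees(np.arctan2(e[:,1],e[:,0])))
c=big((hsv[...,0]<14)&(hsv[...,1]>100)&(hsv[...,2]>50),(350,180,405,215));mr=cv2.minAreaRect(c);r=cv2.boxPoints(mr);Q=ray(T,K,r,182);e=np.diff(Q,axis=0)
m=np.zeros((480,640),'u1');cv2.drawContours(m,[c],-1,1,-1)
print('grip',mr,Q.mean(0),np.linalg.norm(e,axis=1),np.degrees(np.arctan2(e[:,1],e[:,0])),np.median(P[m>0],axis=0))
```

```text
[ 75   3 167] [ 14 136 101] [ 23   9 116] [ 19  83 139]
board [[202.3000030517578, 225.0], [236.39999389648438, 165.0], [285.0, 192.5], [250.89999389648438, 252.60000610351562]] [498.46205187 285.8200874   12.        ] [162.10236741 132.54693497 161.05335725] [ -28.83453029 -120.5728039   150.5539386 ]
grip ((385.0, 199.0), (4.0, 8.0), 90.0) [484.45926692 -25.67041947 182.        ] [16.35637037  8.31386658 16.34194518] [-90.67343601 178.51434983  89.32748244] [483.0723915  -25.14548491 183.06777748]
```

```bash
cat >> m.py <<'E'
def grip(im,T,K,box,h,nm=None):
    hsv=cv2.cvtColor(im,cv2.COLOR_RGB2HSV);x0,y0,x1,y1=box
    mm=np.zeros((480,640),'u1');mm[y0:y1,x0:x1]=((hsv[...,0]<18)&(hsv[...,1]>105)&(hsv[...,2]>50))[y0:y1,x0:x1]
    c=max(cv2.findContours(mm,0,1)[0],key=cv2.contourArea);mr=cv2.minAreaRect(c);Q=ray(T,K,cv2.boxPoints(mr),h);e=np.diff(Q,axis=0)
    print('grip',mr,Q.mean(0).round(1),np.linalg.norm(e,axis=1).round(1),np.degrees(np.arctan2(e[:,1],e[:,0])).round(1))
    return Q.mean(0)
def toolshift(target):
    s=robot.state();M=R.from_rotvec(s['tcp_rot']).as_matrix();print('tcp',s['ee_pos'].round(1),'Yaw of tool y',np.degrees(np.arctan2(M[1,1],M[0,1])).round(1),'shift m',(M.T@(np.array(target)-s['ee_pos'])/1000).round(4))
E
python3 - <<'E'
from m import *
f=np.load('top.npz')
q=grip(f['im'],f['T'],f['K'],(355,182,400,215),182)
toolshift([q[0]-30,q[1],290])
E
```

```text
grip ((375.7353210449219, 195.44119262695312), (28.764724731445312, 6.936519145965576), 22.833654403686523) [492.1  -6.9 182. ] [14.5 58.8 14.4] [ -23.5 -114.   156.1]
tcp [ 285.4 -583.6  255.7] Yaw of tool y -63.9 shift m [ 0.4121 -0.4405 -0.0338]
```

```bash
python3 -m pendant '[[0,0,-0.7,0.439,-0.427,-0.034,0],[0,0,-0.7,0.439,-0.427,-0.034,0],[0,0,-0.7,0.439,-0.427,-0.034,0],[0,0,-0.7,0.439,-0.427,-0.034,0],[0,0,-0.7,0.439,-0.427,-0.034,0],[0,0,-0.7,0.439,-0.427,-0.034,0],[0,0,-0.7,0.439,-0.427,-0.034,0],[0,0,-0.7,0.439,-0.427,-0.034,0],[0,0,-0.7,0.439,-0.427,-0.034,0],[0,0,-0.7,0.439,-0.427,-0.034,0],[0,0,-0.7,0.439,-0.427,-0.034,0],[0,0,-0.7,0.439,-0.427,-0.034,0],[0,0,-0.7,0.439,-0.427,-0.034,0],[0,0,-0.7,0.439,-0.427,-0.034,0],[0,0,-0.7,0.439,-0.427,-0.034,0],[0,0,-0.7,0.439,-0.427,-0.034,0],[0,0,-0.7,0.439,-0.427,-0.034,0],[0,0,-0.7,0.439,-0.427,-0.034,0],[0,0,-0.7,0.439,-0.427,-0.034,0],[0,0,-0.7,0.439,-0.427,-0.034,0]]'
python3 - <<'E'
from m import *
d,T=snap('wrist');save('w1.png',d['image']);np.savez('w1.npz',im=d['image'],T=T,K=d['intrinsics'],P=pts(d,T))
toolshift([492,-7,290])
E
```

```text
time_s: 1.77
ee_pos: [492.0, -8.5, 290.2]
tcp_rot: [-2.634, -1.713, 0.001]
force: [-0.6, 0.5, 0.2]
finger_gap: 85.2
tcp [492.1  -8.4 290.2] Yaw of tool y -23.9 shift m [ 0.0013 -0.0007  0.0002]
```

View pics/w1.png

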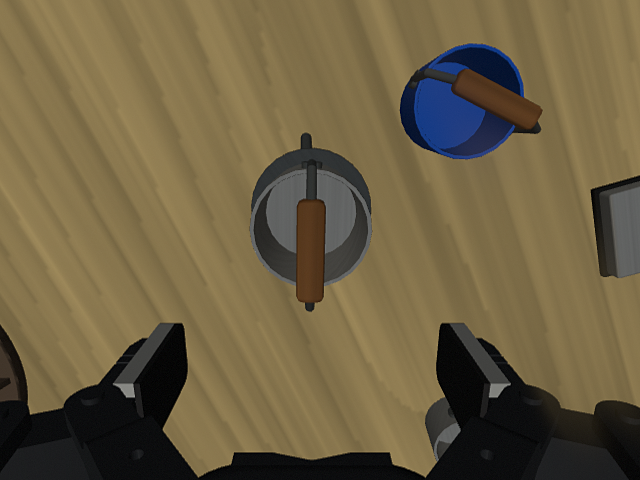

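The wrist view shows the steel pot's grip at about (311,250), aligned with the pads. The blue pot's grip is at (497,97). The pot stands clear between the fingers.

Run:
```python
from m import *
f=np.load('w1.npz')
q=grip(f['im'],f['T'],f['K'],(280,190,345,310),182)
P=f['P'];print('depth pt',P[250,311],P[215,311],P[290,311])
toolshift([q[0],q[1],181])
```

```text
grip ((309.8590087890625, 250.58616638183594), (27.614660263061523, 103.01827239990234), 0.8425242304801941) [492.9  -3.5 182. ] [59.5 14.7 59.5] [  64.7  -24.7 -114.2]
depth pt [494.19821656  -2.12873783 183.37412782] [501.98838767  15.4549444  181.815817  ] [484.36262572 -24.31545349 181.59281257]
tcp [492.1  -8.4 290.2] Yaw of tool y -23.9 shift m [ 0.0048 -0.0012  0.1092]
```

```bash
python3 -m pendant '[[0,0,0,0.005,-0.001,0.02,0],[0,0,0,0.005,-0.001,0.045,0],[0,0,0,0.005,-0.001,0.07,0],[0,0,0,0.005,-0.001,0.09,0],[0,0,0,0.005,-0.001,0.1,0],[0,0,0,0.005,-0.001,0.109,0],[0,0,0,0.005,-0.001,0.109,0],[0,0,0,0.005,-0.001,0.109,0.4],[0,0,0,0.005,-0.001,0.109,0.6],[0,0,0,0.005,-0.001,0.109,0.7],[0,0,0,0.005,-0.001,0.109,0.8],[0,0,0,0.005,-0.001,0.109,0.9],[0,0,0,0.005,-0.001,0.109,1],[0,0,0,0.005,-0.001,0.109,1],[0,0,0,0.005,-0.001,0.109,1],[0,0,0,0.005,-0.001,0.109,1],[0,0,0,0.005,-0.001,0.109,1],[0,0,0,0.005,-0.001,0.109,1]]' 60
```

```text
time_s: 3.32
ee_pos: [493.8, -2.5, 181.9]
tcp_rot: [2.632, 1.715, 0.001]
force: [-0.9, -0.0, 7.9]
finger_gap: 14.5
```

```bash
python3 -m pendant '[[0,0,0,0,0,-0.004,1],[0,0,0,0,0,-0.01,1],[0,0,0,0,0,-0.02,1],[0,0,0,0,0,-0.032,1],[0,0,0,0,0,-0.045,1],[0,0,0,0,0,-0.058,1],[0,0,0,0,0,-0.068,1],[0,0,0,0,0,-0.075,1],[0,0,0,0,0,-0.08,1],[0,0,0,0,0,-0.08,1],[0,0,0,0,0,-0.08,1]]'
python3 - <<'E'
from m import *
d,T=snap('side');save('s2.png',cv2.resize(d['image'][60:320,180:480],None,fx=2.3,fy=2.3))
d,T=snap('wrist');save('w2.png',d['image'])
toolshift([498.5,285.8,262])
E
```

```text
time_s: 4.23
ee_pos: [493.4, -2.5, 261.2]
tcp_rot: [-2.632, -1.715, 0.0]
force: [-0.3, -0.2, -3.4]
finger_gap: 15.0
tcp [493.1  -2.5 260.7] Yaw of tool y -23.8 shift m [ 0.2659 -0.1116 -0.0013]
```

View pics/s2.png

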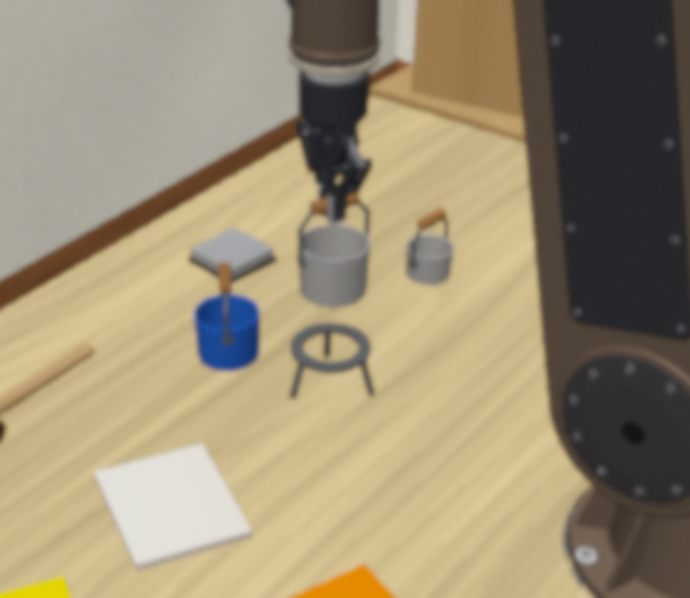

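View pics/w2.png

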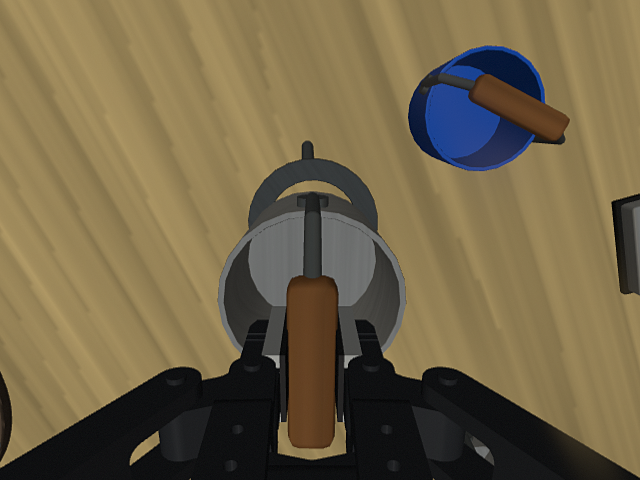

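The side crop shows the pot hanging level at (334,262), clear of the empty stand ring at (331,345). The wrist view shows the grip held centrally between the pads. I'll carry it to the board now.

```bash
python3 -m pendant '[[0,0,0,0.008,-0.003,0,1],[0,0,0,0.021,-0.009,0,1],[0,0,0,0.04,-0.017,0,1],[0,0,0,0.062,-0.026,0,1],[0,0,0,0.087,-0.037,0,1],[0,0,0,0.114,-0.048,0,1],[0,0,0,0.142,-0.06,0,1],[0,0,0,0.17,-0.071,0,1],[0,0,0,0.197,-0.083,0,1],[0,0,0,0.221,-0.093,0,1],[0,0,0,0.24,-0.101,0,1],[0,0,0,0.254,-0.107,0,1],[0,0,0,0.262,-0.11,0,1],[0,0,0,0.266,-0.112,0,1],[0,0,0,0.266,-0.112,0,1],[0,0,0,0.266,-0.112,0,1],[0,0,0,0.266,-0.112,0,1]]'
python3 - <<'E'
from m import *
d,T=snap('wrist');save('w3.png',d['image'])
d,T=snap('top');save('t3.png',cv2.resize(d['image'][120:300,160:400],None,fx=3,fy=3))
toolshift([498.5,285.8,134])
E
```

```text
time_s: 5.75
ee_pos: [498.5, 285.1, 261.3]
tcp_rot: [2.633, 1.714, -0.001]
force: [0.2, 0.2, -2.7]
finger_gap: 14.7
tcp [498.6 285.2 261.4] Yaw of tool y -23.9 shift m [ 0.0005 -0.0003  0.1274]
```

View pics/w3.png

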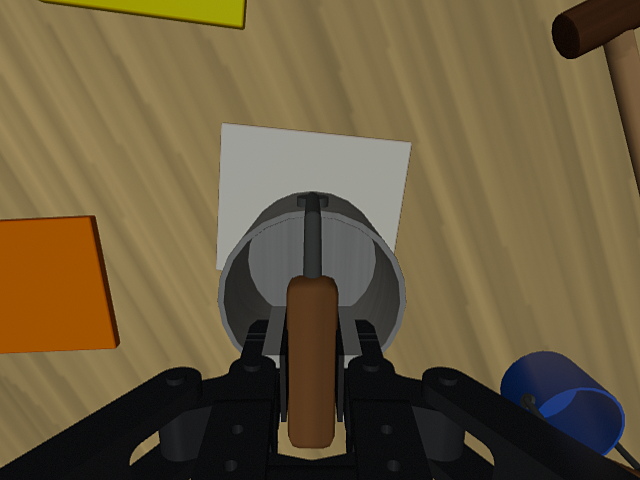

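The pot hangs over the white board, whose visible far edge runs from (222,124) to (411,143). Lowering it, slowly at the end.

```bash
python3 -m pendant '[[0,0,0,0,0,0.005,1],[0,0,0,0,0,0.015,1],[0,0,0,0,0,0.03,1],[0,0,0,0,0,0.048,1],[0,0,0,0,0,0.066,1],[0,0,0,0,0,0.084,1],[0,0,0,0,0,0.098,1],[0,0,0,0,0,0.108,1],[0,0,0,0,0,0.114,1],[0,0,0,0,0,0.118,1],[0,0,0,0,0,0.12,1],[0,0,0,0,0,0.122,1],[0,0,0,0,0,0.1235,1],[0,0,0,0,0,0.1245,1],[0,0,0,0,0,0.1255,1],[0,0,0,0,0,0.1255,1],[0,0,0,0,0,0.1255,1]]'
```

```text
time_s: 7.27
ee_pos: [498.6, 286.1, 136.0]
tcp_rot: [2.632, 1.715, 0.0]
force: [-0.9, 0.3, -3.1]
finger_gap: 14.6
```

Not in contact yet (force -3.1 N, about 2 mm to go).

```bash
python3 -m pendant '[[0,0,0,0,0,0.0005,1],[0,0,0,0,0,0.001,1],[0,0,0,0,0,0.0015,1],[0,0,0,0,0,0.002,1],[0,0,0,0,0,0.002,1],[0,0,0,0,0,0.002,1]]'
```

```text
time_s: 7.77
ee_pos: [498.6, 286.1, 133.9]
tcp_rot: [2.632, 1.715, 0.0]
force: [0.2, -0.6, -0.7]
finger_gap: 14.6
```

```bash
python3 -m pendant '[[0,0,0,0,0,0.0005,1],[0,0,0,0,0,0.0008,1],[0,0,0,0,0,0.0008,1],[0,0,0,0,0,0.0008,1]]'
```

```text
time_s: 8.1
ee_pos: [498.7, 286.2, 133.9]
tcp_rot: [2.632, 1.715, 0.001]
force: [-3.8, -2.3, 14.4]
finger_gap: 15.2
```

The pot is firmly on the board (+14 N). Releasing gradually, then withdrawing straight up.

```bash
python3 -m pendant '[[0,0,0,0,0,-0.0005,1],[0,0,0,0,0,-0.0005,1],[0,0,0,0,0,-0.0005,0.8],[0,0,0,0,0,-0.0005,0.75],[0,0,0,0,0,-0.0005,0.7],[0,0,0,0,0,-0.0005,0.6],[0,0,0,0,0,-0.0005,0.5],[0,0,0,0,0,-0.0005,0.4],[0,0,0,0,0,-0.0005,0.3],[0,0,0,0,0,-0.0005,0.3],[0,0,0,0,0,-0.0005,0.3],[0,0,0,0,0,-0.0005,0.3]]' 20
```

```text
time_s: 9.1
ee_pos: [498.5, 286.1, 133.5]
tcp_rot: [-2.632, -1.715, 0.0]
force: [-0.0, 0.1, -0.3]
finger_gap: 59.3
```

Run:
```python
from m import *
d,T=snap('wrist');save('w4.png',d['image']);print(robot.state()['finger_gap'])
```

```text
60.00563470970987
```

View pics/w4.png

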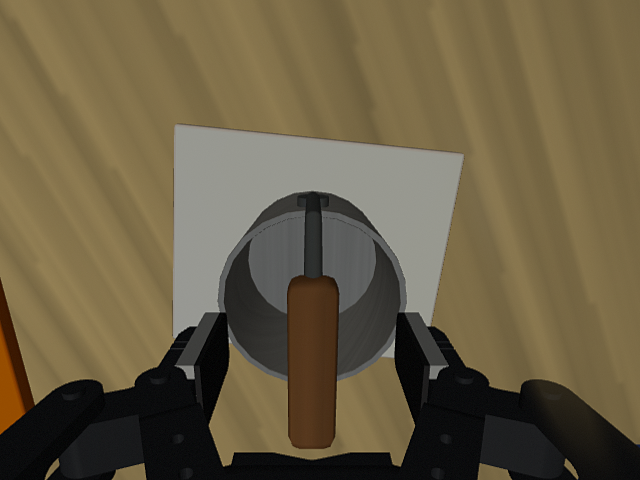

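The jaws are open, clear on both sides of the grip at (312,360), and the pot stands on the white board. Withdrawing straight up, then back out of the top camera's view.

```bash
python3 -m pendant '[[0,0,0,0,0,-0.01,0.3],[0,0,0,0,0,-0.03,0.3],[0,0,0,0,0,-0.055,0.3],[0,0,0,0,0,-0.085,0.3],[0,0,0,0,0,-0.115,0.3],[0,0,0,0,0,-0.14,0.3],[0,0,0,0,0,-0.15,0.3],[0,0,0,-0.02,0,-0.15,0.3],[0,0,0,-0.05,0,-0.15,0.3],[0,0,0,-0.08,0,-0.15,0.3],[0,0,0,-0.11,0,-0.15,0.3],[0,0,0,-0.13,0.03,-0.15,0.3],[0,0,0,-0.15,0.04,-0.15,0.3],[0,0,0,-0.15,0.04,-0.15,0.3],[0,0,0,-0.15,0.04,-0.15,0.3],[0,0,0,-0.15,0.04,-0.15,0.3]]'
python3 - <<'E'
from m import *
d,T=snap('top');save('t5.png',d['image'][100:340,120:540])
np.savez('t5.npz',im=d['image'],P=pts(d,T))
d,T=snap('side');save('s5.png',cv2.resize(d['image'][130:400,140:440],None,fx=2.2,fy=2.2))
E
python3 - <<'E'
from PIL import Image
E
python3 -c "
import cv2,numpy as np
a=cv2.imread('pics/t5.png');b=cv2.imread('pics/s5.png');b=cv2.resize(b,(380,342));c=np.zeros((342,800,3),'u1');c[:240,:420]=a;c[:,420:]=b;cv2.imwrite('pics/f5.png',c)"
```

```text
time_s: 10.48
ee_pos: [474.3, 132.9, 283.5]
tcp_rot: [-2.633, -1.714, 0.0]
force: [-0.1, -0.7, -0.8]
finger_gap: 59.9
```

View pics/f5.png

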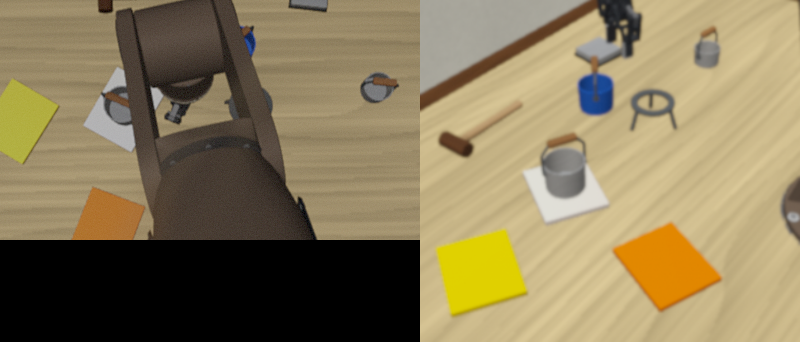

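The pot stands upright on the middle of the white board: (122,105) in the top part, (565,172) in the side part. The stand is empty, and the small pot is where it was. One numeric check, then I hand in.

Run:
```python
from m import *
f=np.load('top.npz');g=np.load('t5.npz')
q=grip(g['im'],f['T'],f['K'],(215,185,256,215),134)
print('offset from board centre',q[:2]-[498.5,285.8])
grip(g['im'],f['T'],f['K'],(475,165,525,210),95)
grip(f['im'],f['T'],f['K'],(475,165,525,210),95)
print(robot.state()['force'],robot.close_job())
```

```text
grip ((237.7930908203125, 198.51722717285156), (26.368736267089844, 7.056422710418701), 21.801406860351562) [498.4 282.2 134. ] [15.2 56.7 15.1] [ -21.1 -112.7  158.6]
offset from board centre [-0.05072185 -3.57937079]
grip ((504.6341247558594, 181.29269409179688), (23.41148567199707, 7.067618370056152), 6.340191841125488) [ 537.7 -299.2   95. ] [15.9 51.3 15.9] [ -9.  -97.2 170.8]
grip ((504.6539306640625, 181.2692413330078), (23.44256591796875, 7.069979667663574), 7.125016689300537) [ 537.8 -299.2   95. ] [16.  51.3 16. ] [ -9.7 -98.  170. ]
the job is handed in; nothing more can be done
[-0.57945649 -0.56799929  0.36646674] None
```

I took the steel pot off the tripod by its grip, lifted it 80 mm clear and carried it level. I set it down on the white soldering board, let go, withdrew and handed the job in at about 10.6 s.

- **Placement:** the last images show the pot upright on the board. The top camera puts its grip about 3.6 mm from the board's centre, while the arm's release position was under 1 mm from it. The two disagree by about 3–4 mm. The top camera also read the grip about 3.4 mm off the wrist camera before the grasp, so most of that is probably measurement error.
- **Setting down:** the highest contact force I read was 14 N, in the last half-millimetre of lowering. I eased off slightly before opening the jaws.
- **Small pot:** it was not disturbed; its measured position is unchanged to 0.1 mm.
- **Robot at hand-in:** it was well clear, with force readings near zero. No check failed.

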